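# Set out the centring plugs by size on the rotary engraver's bed

### The arm

A 6-joint arm with a two-finger parallel gripper is mounted at the origin on the work surface. World frame = base frame: x ahead of the robot, y to its left, z up, the work surface at z = 0. Lengths are in m, angles in rad, forces in N, time in s.
With the tool pointing down it reaches from about 0.25 to 0.8 m from the base axis. Payload 3.9 kg.
Tool frame: the origin (TCP) lies midway between the tips of the shut fingers; the grasp point (between the pads) lies 19 mm behind it; z points along the fingers, y is the line along which they close (so a half turn about z gives the same grasp; the last joint's range is limited). The gripper opens to 85 mm and grips with 20 to 120 N. Pads are 22 mm wide; open, the fingers measure 114 mm over their backs; the gripper's body (76 mm by 85 mm) begins 54 mm behind the grasp point. The pads swing forward as they close: fully open they stand 13 mm farther back than shut.
Start: joints at [1.267, 0.26, -0.138, 1.173, 0, 1.571], TCP at [0.157, 0.501, 0.231] pointing down, gripper open.
Joint ranges: [-2.78, 2.78], [-0.83, 1.72], [-1.28, 1.37], [-1.9, 2.12], [-1.57, 1.48], [-3.14, 3.14]. Speed limits (rad/s): [2.57, 2.57, 3.14, 3.14, 3.14, 3.14].

### API

Orientations are given as a 3x3 rotation matrix whose columns are the frame's x, y, z axes.
In Python, from cell import ctrl gives the robot as it stands.
- The arm moves only by the tool servo_tool, never from a script. Its argument "deltas" is a list of rows, each a list of 7 numbers: the turn, a rotation vector about the tool's x, y, z in rad, then the shift along the tool's x, y, z in cm, then the opening, from 0 (shut) to 1 (fully open). A call has 1 to 12 rows; each row shifts and turns the commanded pose from where the row before left it, along the tool's axes as they then stand; what a row does not reach is not made up. A row lasts 1/8 s, in which the tool goes at most 62.5 mm and 10.7 degrees, less where a joint would pass 70% of its speed; a pose out of reach is approached as far as the arm can. A call is refused whole if a number of a shift passes 6.25 or a number of a turn 0.188, either way. A call with a gripper value outside its range is refused whole. The fingers move at their own pace and stop on an object; "grip_force" is the grip in N (left out, the last holds). Time passes only in rows, so rows that do not move let the fingers close. It gives the time, the measured TCP pose, the force, the opening and the grip force at its end, in the units of the state.
- ctrl.observe(): the state, without advancing time (a new reading comes with each control period).
- ctrl.snapshot(name): name is "side" or "top" or "wrist"; returns the picture (480x640x3 uint8, red, green, blue); there is no depth.
- ctrl.camera_info(name): a dict with "K" (3x3 intrinsics, pixels), "k1" (the pictures are not rectified: a ray, as slopes to the right and down, at radius r is drawn at 1 + k1 r^2 times it, then the intrinsics apply), "R" (3x3) and "t" (3): a world point X has camera coordinates R X + t; the wrist camera has in their place "mount" (4x4, takes a point from camera to tool coordinates, whose origin is the TCP and whose axes are the flange's). Camera axes: x right, y down, z forward; pixel columns grow to the right and rows downward; lengths in m; the calibration is good to about 2 mm. A picture is of the moment at which its call begins: read the wrist's pose just before it. camera_info takes no time and is no camera call.
- ctrl.finish_job(): hands the job in; it is judged then, once.
The state is a dict: "clock": time; "joint_pos": joint angles; "qd": joint speeds; "joint_torque": joint torques, N m; "position": TCP position; "ee_rot": TCP orientation; "contact_force": force on the tool from outside, world axes, zero at the start; "torque": the same for the moment, N m; "gripper_width": finger opening in m; "finger_force": force on a finger pad.
Only numpy, scipy, OpenCV 4.12 (cv2) and the standard library are available. Lean on these libraries where they do the work, as an engineer would, in place of code of your own. Each camera call takes 0.05 s, during which the arm holds its last target. There are 200 camera calls.

### The job

Get the rotary engraver ready for the next batch: stand the four aluminium centring plugs upright on the four steel seats of the black bed, one to a seat and well centred, in order of size with the largest beside the tailstock block and the smallest at the far end from it. Leave the finished glass bottle standing where it is.

Things in the scene. Friction and masses are not known exactly. Their poses are not given: they have to be found in the camera images.
- plug_c_mid (a point): Largest of four bare aluminium centring plugs (loose, standing upright on the bench at the start): a straight round body 54 mm in diameter, 74 mm tall in all, the top 12 mm tapering to a blunt nose, so the straight sides end 62 mm above its flat foot. This point lies on its axis, half-way up (37 mm above the foot); z runs up the axis.
- plug_a_mid (a point): Second largest of four bare aluminium centring plugs (loose, standing upright on the bench at the start): a straight round body 46 mm in diameter, 64 mm tall in all, the top 12 mm tapering to a blunt nose, so the straight sides end 52 mm above its flat foot. This point lies on its axis, half-way up (32 mm above the foot); z runs up the axis.
- plug_d_mid (a point): Third largest of four bare aluminium centring plugs (loose, standing upright on the bench at the start): a straight round body 38 mm in diameter, 54 mm tall in all, the top 12 mm tapering to a blunt nose, so the straight sides end 42 mm above its flat foot. This point lies on its axis, half-way up (27 mm above the foot); z runs up the axis.
- plug_b_mid (a point): Smallest of four bare aluminium centring plugs (loose, standing upright on the bench at the start): a straight round body 30 mm in diameter, 44 mm tall in all, the top 12 mm tapering to a blunt nose, so the straight sides end 32 mm above its flat foot. This point lies on its axis, half-way up (22 mm above the foot); z runs up the axis.
- seat1_top (a point): Plain steel disc, 64 mm in diameter and 3 mm thick, fixed on the black bed: one of four identical seats in one straight row, about 82 mm apart (72 to 92), numbered in sequence along the row. The point is the centre of its top face, 15 mm above the bench; its y axis runs along the row, z up. The bed is a 12 mm thick black plate with an aluminium strip along either side, 116 mm wide and 460 mm long, and lies at a changing place and angle.
- seat2_top (a point): Plain steel disc, 64 mm in diameter and 3 mm thick, fixed on the black bed: one of four identical seats in one straight row, about 82 mm apart (72 to 92), numbered in sequence along the row. The point is the centre of its top face, 15 mm above the bench; its y axis runs along the row, z up. The bed is a 12 mm thick black plate with an aluminium strip along either side, 116 mm wide and 460 mm long, and lies at a changing place and angle.
- seat3_top (a point): Plain steel disc, 64 mm in diameter and 3 mm thick, fixed on the black bed: one of four identical seats in one straight row, about 82 mm apart (72 to 92), numbered in sequence along the row. The point is the centre of its top face, 15 mm above the bench; its y axis runs along the row, z up. The bed is a 12 mm thick black plate with an aluminium strip along either side, 116 mm wide and 460 mm long, and lies at a changing place and angle.
- seat4_top (a point): Plain steel disc, 64 mm in diameter and 3 mm thick, fixed on the black bed: one of four identical seats in one straight row, about 82 mm apart (72 to 92), numbered in sequence along the row. The point is the centre of its top face, 15 mm above the bench; its y axis runs along the row, z up. The bed is a 12 mm thick black plate with an aluminium strip along either side, 116 mm wide and 460 mm long, and lies at a changing place and angle.
- tailstock_top (a point): Black tailstock block with a steel spindle, fixed across one end of the bed (either end: beyond seat 1 or beyond seat 4, about 77 mm from that seat): 80 mm across the bed, 30 mm along it, 55 mm high. The point is the centre of its top, 67 mm above the bench. The other end of the bed has only a flat aluminium bar 8 mm high.
- bottle_mid (a point): Finished green glass bottle, 66 mm in diameter, 170 mm tall, standing loose at the left of the work, not to be moved. The point lies on its axis, half-way up.
There are look-alikes about, which are no part of the job. Leave any pink or yellow look-alike of the part that bears plug_b_mid alone.

How it is judged:
By the outcome, as a careful person would: the job done as asked, in the order asked, and still so for the second after the job is handed in, with the robot touching nothing.
It also fails if it takes over 112 s, if anything falls off the work surface, if the arm or the gripper's body presses on something with over 40 N, if the wrist force passes 120 N, or if a joint passes its speed limit or range.

## Working session

There is one attempt and no reset: what is moved stays moved. The work goes in short steps, Python scripts to look and compute and a tool call to move; the robot and the scene stay as the last step left them, time stands still between calls to the robot, and variables do not carry over. Pictures are saved under pics/ and viewed, at most 14 in all, crops included, and the job is handed in when it is done.

Besides the shell and the picture viewer there is one more tool, called after "Call:" as name([rows], argument=value, ...), one row to a line, values as JSON. servo_tool: Moves the arm, as the interface text tells. Its arguments: {"type":"object","properties":{"deltas":{"type":"array"},"grip_force":{"type":"number"}},"required":["deltas"]}

```bash
ls; mkdir -p pics; python3 - <<'E'
from cell import ctrl
import cv2
for n in ("side","top"):
    im=ctrl.snapshot(n); cv2.imwrite(f"pics/{n}0.png",im[:,:,::-1])
    c=ctrl.camera_info(n); print(n,{k:(v.round(3).tolist() if hasattr(v,'round') and hasattr(v,'tolist') else v) for k,v in c.items()})
print(ctrl.camera_info("wrist"))
s=ctrl.observe();print(s['clock'],s['position'],s['ee_rot'],s['gripper_width'])
E
```

```text
pics
side {'K': [[536.343, 0.0, 329.622], [0.0, 536.343, 235.946], [0.0, 0.0, 1.0]], 'k1': 0.0357430544516243, 'R': [[0.966, -0.258, 0.016], [-0.116, -0.488, -0.865], [0.231, 0.834, -0.501]], 't': [-0.488, 0.205, 0.779]}
top {'K': [[566.925, 0.0, 315.108], [0.0, 566.925, 250.858], [0.0, 0.0, 1.0]], 'k1': -0.13834097215615165, 'R': [[0.03, -1.0, 0.0], [-0.976, -0.03, -0.215], [0.215, 0.006, -0.977]], 't': [0.114, 0.569, 1.188]}
{'K': array([[404.47524919,   0.        , 321.38703053],
       [  0.        , 404.47524919, 239.4980273 ],
       [  0.        ,   0.        ,   1.        ]]), 'k1': -0.07478285632784822, 'mount': array([[ 5.07502089e-04, -9.51659961e-01, -3.07153157e-01,
         7.80989613e-02],
       [ 9.99999862e-01,  5.23863988e-04,  2.91764448e-05,
        -6.98876588e-04],
       [ 1.33140423e-04, -3.07153129e-01,  9.51660096e-01,
        -1.41158612e-01],
       [ 0.00000000e+00,  0.00000000e+00,  0.00000000e+00,
         1.00000000e+00]])}
0.1 [0.15686525 0.50036632 0.23054091] [[-9.54210442e-01  2.99135677e-01 -5.28593070e-04]
 [ 2.99136144e-01  9.54208917e-01 -1.70560022e-03]
 [-5.81765529e-06 -1.78562283e-03 -9.99998406e-01]] 0.0854875694805107
```

View pics/top0.png

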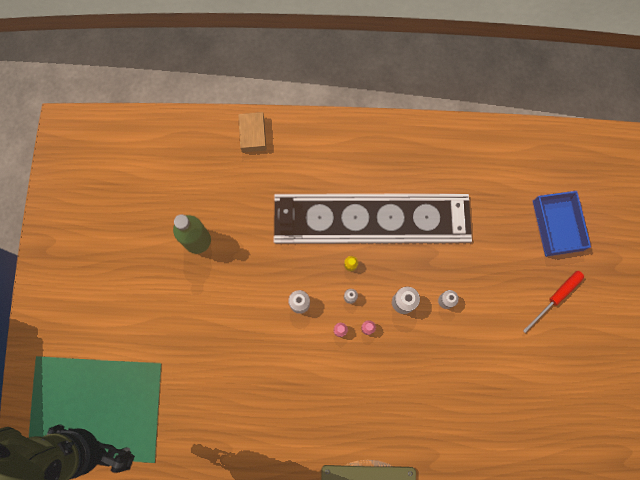

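View pics/side0.png

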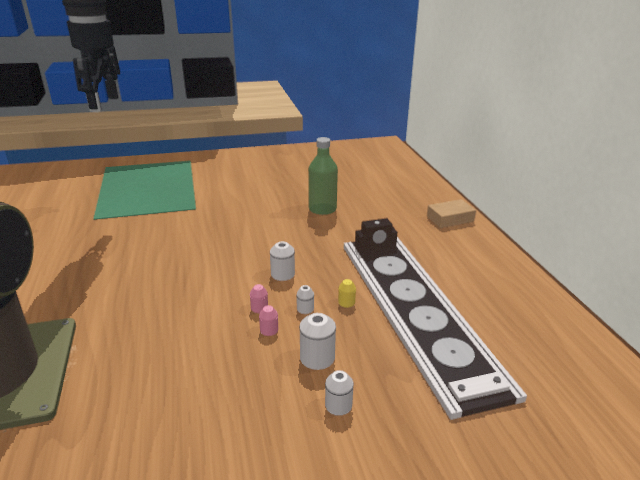

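Top view candidates: bare aluminium plugs at (407,299) largest → c, (299,301) → a, (450,298) → d and (350,296) smallest → b. The look-alikes to leave are yellow (351,263) and pink (341,330) and (369,328). The tailstock is at the left end of the bed (286,214), and the seats are at (320,217), (355,217), (391,217) and (427,217). The side view confirms all of this, with the bottle clear at (190,232) in the top view.

```bash
cat > h.py <<'E'
import numpy as np, cv2
from cell import ctrl
def ray(name,uv,s=None):
    c=ctrl.camera_info(name); K=c['K']
    d=np.array([(uv[0]-K[0,2])/K[0,0],(uv[1]-K[1,2])/K[1,1]])
    u=d.copy()
    for _ in range(20): u=d/(1+c['k1']*(u@u))
    v=np.array([u[0],u[1],1.])
    if name=='wrist':
        M=c['mount']; R=s['ee_rot']@M[:3,:3]; o=s['ee_rot']@M[:3,3]+s['position']
        return o,R@v
    return -c['R'].T@c['t'], c['R'].T@v
def onz(name,uv,z,s=None):
    o,d=ray(name,uv,s); return o+d*(z-o[2])/d[2]
def blobs(im,amin):
    hsv=cv2.cvtColor(im,cv2.COLOR_RGB2HSV)
    m=((hsv[...,1]<60)&(hsv[...,2]>95)).astype(np.uint8)
    m=cv2.morphologyEx(m,cv2.MORPH_CLOSE,np.ones((5,5)))
    cs,_=cv2.findContours(m,cv2.RETR_EXTERNAL if 1 else 0,cv2.CHAIN_APPROX_NONE)
    return [c for c in cs if cv2.contourArea(c)>amin],m
def tomove(s,p):  # shift in tool axes, cm
    return (s['ee_rot'].T@(np.array(p)-s['position'])*100).round(2)
E
python3 - <<'E'
from h import *
im=ctrl.snapshot("top")
hsv=cv2.cvtColor(im,cv2.COLOR_RGB2HSV)
def cen(u,v,r,cond):
    m=np.zeros(im.shape[:2],np.uint8); m[v-r:v+r,u-r:u+r]=cond[v-r:v+r,u-r:u+r]
    m=cv2.morphologyEx(m,cv2.MORPH_CLOSE,np.ones((5,5)))
    n,l,st,c=cv2.connectedComponentsWithStats(m); i=1+st[1:,4].argmax()
    b=st[i]; return c[i],b
g=((hsv[...,1]<70)&(hsv[...,2]>90)).astype(np.uint8)
S=[]
for u in (320,355,391,427):
    c,b=cen(u,217,18,g); p=onz("top",c,.015); S.append(p); print("seat",c.round(1),b,p.round(4))
d=S[3]-S[0]; print("row dir",d/np.linalg.norm(d))
for n,u,v,z in (("c",407,299,.037),("a",299,301,.032),("d",450,298,.027),("b",350,296,.022)):
    c,b=cen(u,v,20,g); bc=b[:2]+b[2:4]/2-.5; print(n,c.round(1),b,onz("top",bc,z).round(4))
for n,u,v in(("y",351,263),("p1",341,330),("p2",369,328)): print(n,onz("top",(u,v),.022).round(3))
print("bottle",onz("top",(181,222),.17).round(3), "tail",onz("top",(286,212),.067).round(3))
cv2.imwrite("pics/crop1.png",cv2.resize(im[180:345,260:480],None,fx=3.6,fy=3.6,interpolation=cv2.INTER_CUBIC)[:,:,::-1])
s=ctrl.observe(); print(tomove(s,[.3,.2,.25]))
E
```

```text
seat [319.2 214.4] [302 199  36  32 720] [0.6626 0.1243 0.015 ]
seat [354.8 214.4] [337 199  36  32 724] [0.6653 0.0417 0.015 ]
seat [390.2 214.3] [373 199  36  32 717] [ 0.6682 -0.0409  0.015 ]
seat [426.2 216. ] [409 199  36  36 778] [ 0.6669 -0.1254  0.015 ]
row dir [ 0.01701781 -0.99985519  0.        ]
c [405.5 299.8] [392 287  28  27 559] [ 0.4656 -0.0726  0.037 ]
a [298.9 301.3] [289 290  21  23 371] [0.4572 0.1633 0.032 ]
d [448. 299.] [439 290  19  19 272] [ 0.4716 -0.1704  0.027 ]
b [350.2 295.6] [344 289  14  14 144] [0.4743 0.0488 0.022 ]
y [0.549 0.049 0.022]
p1 [0.397 0.068 0.022]
p2 [0.403 0.006 0.022]
bottle [0.594 0.407 0.17 ] tail [0.651 0.198 0.067]
[-22.64 -24.39  -1.9 ]
```

View pics/crop1.png

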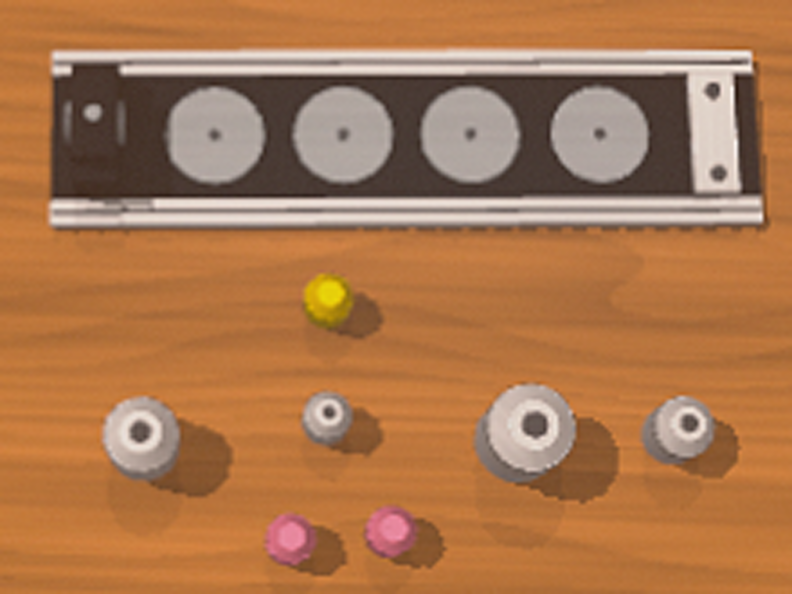

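The crop shows that the four aluminium plugs differ in size as described. Their dark top holes are at c (536,425), a (140,432), d (689,423) and b (329,412). The seat centre dots are at (215,135), (343,134), (470,134) and (600,134). I'll set out towards plug c, above it for a close wrist look.

```bash
python3 - <<'E'
from h import *
f=lambda x,y:(260-.36+x/3.6,180-.36+y/3.6)
for n,x,y,z in (("s1",215,135,.015),("s2",343,134,.015),("s3",470,134,.015),("s4",600,134,.015),("c",536,425,.074),("a",140,432,.064),("d",689,423,.054),("b",329,412,.044)):
    p=onz("top",f(x,y),z); print(n,p.round(4))
    if n=="c": q=p
s=ctrl.observe()
# yaw: want tool y along row (0,1)-ish: row dir (-.017..,1)
print("yaw tool y now",np.degrees(np.arctan2(s['ee_rot'][1,1],s['ee_rot'][0,1])))
print("target via joint order: first lateral", tomove(s,[q[0]-.02,q[1],.25]))
E
```

```text
s1 [0.6561 0.1238 0.015 ]
s2 [0.6594 0.0413 0.015 ]
s3 [ 0.662  -0.0409  0.015 ]
s4 [ 0.6649 -0.1256  0.015 ]
c [ 0.4657 -0.0733  0.074 ]
a [0.456  0.1634 0.064 ]
d [ 0.4722 -0.1709  0.054 ]
b [0.4744 0.049  0.044 ]
yaw tool y now 72.59174830120844
target via joint order: first lateral [-44.73 -46.11  -1.86]
```

Call:
servo_tool([
  [0,0,-0.17,0,0,-0.9,1],
  [0,0,-0.17,0,0,-0.9,1],
  [0,0,0,-2.44,-5.3,0,1],
  [0,0,0,-2.44,-5.3,0,1],
  [0,0,0,-2.44,-5.3,0,1],
  [0,0,0,-2.44,-5.3,0,1],
  [0,0,0,-2.44,-5.3,0,1],
  [0,0,0,-2.44,-5.3,0,1],
  [0,0,0,-2.44,-5.3,0,1],
  [0,0,0,-2.44,-5.3,0,1],
  [0,0,0,-2.44,-5.3,0,1],
  [0,0,0,-2.44,-5.3,0,1],
], grip_force=40)

```text
clock: 1.65
position: [0.4205, -0.0218, 0.2493]
ee_rot: [[-0.999, -0.036, 0.0], [-0.036, 0.999, 0.0], [-0.0, 0.0, -1.0]]
contact_force: [1.1, -0.0, -0.2]
gripper_width: 0.0857
finger_force: 0.0
```

Call:
servo_tool([
  [0,0,0,-1.2,-2.6,0,1],
  [0,0,0,-1.2,-2.6,0,1],
  [0,0,0,0,0,0,1],
  [0,0,0,0,0,0,1],
])

```text
clock: 2.15
position: [0.4453, -0.0705, 0.249]
ee_rot: [[-0.999, -0.036, -0.001], [-0.036, 0.999, 0.001], [0.001, 0.001, -1.0]]
contact_force: [-0.2, 0.1, -0.6]
gripper_width: 0.0852
finger_force: 0.0
```

```bash
python3 - <<'E'
from h import *
s=ctrl.observe(); im=ctrl.snapshot("wrist"); cv2.imwrite("pics/w1.png",im[:,:,::-1])
print(s['clock'],s['position'],s['ee_rot'].round(4),s['contact_force'],np.abs(s['qd']).max())
E
```

```text
2.15 [ 0.44525886 -0.07052101  0.24900085] [[-9.993e-01 -3.620e-02 -1.300e-03]
 [-3.620e-02  9.993e-01  6.000e-04]
 [ 1.200e-03  7.000e-04 -1.000e+00]] [-0.1896595   0.09253718 -0.58917352] 0.015412195026408036
```

View pics/w1.png

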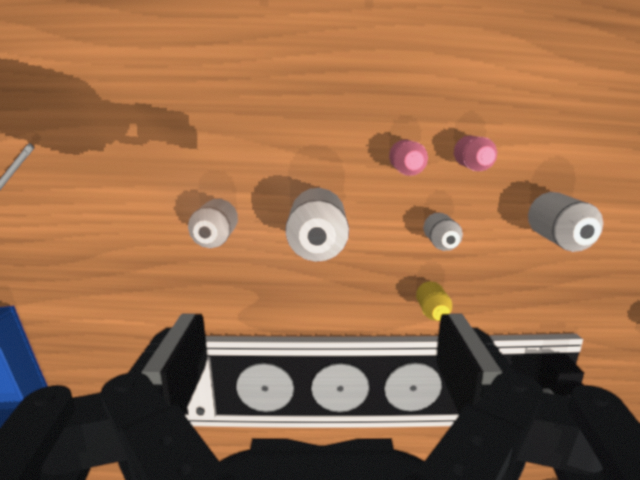

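The wrist view shows the nose holes at d (205,232), c (317,236), b (451,240) and a (587,232). The seat dots are at s4 (265,388), s3 (340,388) and s2 (413,388). The look-alikes are well clear.

```bash
cat >> h.py <<'E'
def dark(im,u,v,r=9):
    g=cv2.GaussianBlur(cv2.cvtColor(im,cv2.COLOR_RGB2GRAY),(3,3),0)[v-r:v+r+1,u-r:u+r+1].astype(float)
    t=(g.min()+np.median(g))/2; w=np.clip(t-g,0,None)
    n,l=cv2.connectedComponents((w>0).astype(np.uint8)); k=l[np.unravel_index(w.argmax(),w.shape)]
    w=w*(l==k); yy,xx=np.mgrid[-r:r+1,-r:r+1]
    return u+(w*xx).sum()/w.sum(), v+(w*yy).sum()/w.sum()
E
python3 - <<'E'
from h import *
s=ctrl.observe(); im=cv2.imread("pics/w1.png")[:,:,::-1].copy()
for n,u,v,z in (("c",317,236,.074),("a",587,232,.064),("d",205,232,.054),("b",451,240,.044),("s4",265,388,.015),("s3",340,388,.015),("s2",413,388,.015)):
    q=dark(im,u,v,7); p=onz("wrist",q,z,s); print(n,np.round(q,1),p.round(4))
    if n=='c': print("move",tomove(s,[*p[:2],.10]))
E
```

```text
c [316.9 240.9] [ 0.4701 -0.0738  0.074 ]
move [-2.49 -0.46 14.91]
a [586.7 231.3] [0.4558 0.1609 0.064 ]
d [204.3 232. ] [ 0.4722 -0.1724  0.054 ]
b [450.4 239.5] [0.474  0.0471 0.044 ]
s4 [264.4 388.1] [ 0.6649 -0.1267  0.015 ]
s3 [339.8 388.2] [ 0.6616 -0.0423  0.015 ]
s2 [412.8 387.8] [0.6587 0.0398 0.015 ]
```

Call:
servo_tool([
  [0,0,0,-2.09,-0.35,0,1],
  [0,0,0,0,0,4.5,1],
  [0,0,0,0,0,4.5,1],
  [0,0,0,0,0,4.5,1],
  [0,0,0,0,0,4.5,1],
  [0,0,0,0,0,3.0,1],
  [0,0,0,0,0,1.9,1],
  [0,0,0,0,0,0,1],
])

```text
clock: 3.2
position: [0.4651, -0.0725, 0.0193]
ee_rot: [[-0.999, -0.038, -0.004], [-0.038, 0.999, 0.001], [0.004, 0.001, -1.0]]
contact_force: [-0.0, 0.7, -0.0]
gripper_width: 0.0855
finger_force: 0.0
```

Call:
servo_tool([
  [0,0,0,0,0,0,0.7],
  [0,0,0,0,0,0,0.5],
  [0,0,0,0,0,0,0.5],
  [0,0,0,0,0,0,0.5],
  [0,0,0,0,0,0,0.5],
  [0,0,0,0,0,0,0.5],
], grip_force=60)

```text
clock: 3.95
position: [0.4681, -0.0736, 0.0218]
ee_rot: [[-0.999, -0.036, 0.003], [-0.036, 0.999, 0.0], [-0.003, 0.0, -1.0]]
contact_force: [-1.1, 1.1, 6.7]
gripper_width: 0.0529
finger_force: 62.9
```

```bash
python3 - <<'E'
from h import *
s=ctrl.observe(); im=ctrl.snapshot("wrist"); cv2.imwrite("pics/w2.png",im[:,:,::-1])
print(s['clock'],s['position'],s['gripper_width'],s['finger_force'],s['contact_force'])
E
```

```text
3.95 [ 0.46810086 -0.07355418  0.02183646] 0.05289538852691873 62.874480112222955 [-1.10197123  1.0942694   6.71610076]
```

View pics/w2.png

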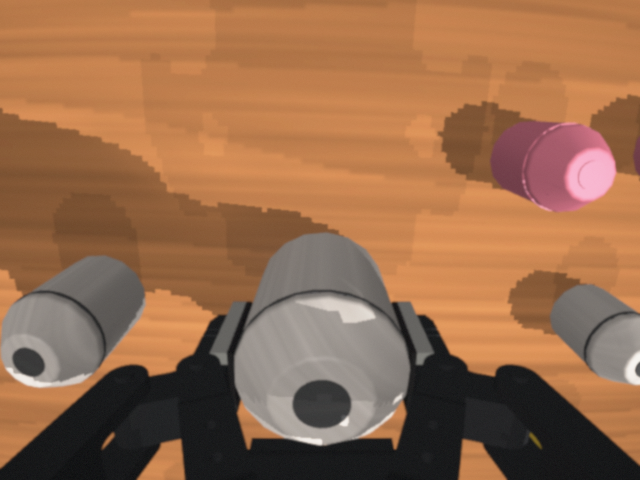

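Plug c is gripped (53 mm opening, 63 N) with its nose hole at (322,403). I'll lift it and carry it to beside seat 1.

Call:
servo_tool([
  [0,0,0,0,0,-2,0.5],
  [0,0,0,0,0,-4,0.5],
  [0,0,0,0,0,-4,0.5],
  [0,0,0,0,0,-4,0.5],
  [0,0,0,-2.77,1.43,-1,0.5],
  [0,0,0,-4.77,2.43,0,0.5],
  [0,0,0,-4.77,2.43,0,0.5],
  [0,0,0,-4.77,2.43,0,0.5],
  [0,0,0,-2,1,0,0.5],
  [0,0,0,0,0,0,0.5],
  [0,0,0,0,0,0,0.5],
])

```text
clock: 5.38
position: [0.6528, 0.0299, 0.1698]
ee_rot: [[-0.999, -0.036, -0.002], [-0.036, 0.999, -0.0], [0.002, -0.0, -1.0]]
contact_force: [-0.7, -0.0, -4.1]
gripper_width: 0.0526
finger_force: 64.1
```

```bash
python3 - <<'E'
from h import *
s=ctrl.observe(); im=ctrl.snapshot("wrist"); cv2.imwrite("pics/w3.png",im[:,:,::-1])
print(s['clock'],s['position'],s['ee_rot'].round(4),s['gripper_width'],s['finger_force'],s['contact_force'])
E
```

```text
5.375 [0.65277095 0.02994499 0.16984566] [[-9.993e-01 -3.600e-02 -2.200e-03]
 [-3.600e-02  9.994e-01 -4.000e-04]
 [ 2.200e-03 -3.000e-04 -1.000e+00]] 0.052603576293586925 64.08128576818854 [-0.70413501 -0.02630498 -4.08957839]
```

View pics/w3.png

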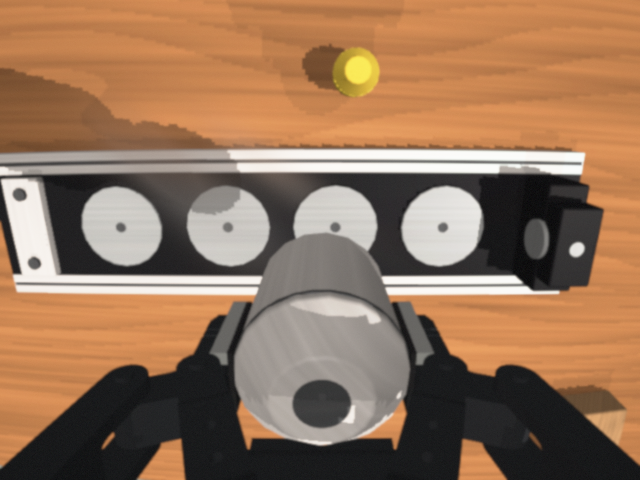

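The seat dots are at s1 (443,227), s2 (335,227), s3 (228,227) and s4 (121,227). The tailstock is on the right beside s1, and the held nose hole is at (322,403).

```bash
cat >> h.py <<'E'
def held(im,s,tcp0,h,u=322,v=403,r=38):
    "axis of held plug in tool xy from nose hole; tcp0 = TCP z at grasp above foot, h = plug height"
    q=dark(im,u,v,r); p=onz("wrist",q,s['position'][2]-tcp0+h,s); return q,s['ee_rot'].T@(p-s['position'])
E
python3 - <<'E'
from h import *
s=ctrl.observe(); im=cv2.imread("pics/w3.png")[:,:,::-1].copy()
P=[]
for u in (443,335,228,121):
    p=onz("wrist",dark(im,u,227,7),.015,s); P.append(p); print(p.round(4))
P=np.array(P); f=np.polyfit(P[:,1],P[:,0],1); print("row slope",f, np.degrees(np.arctan(f[0])))
for t in (.0195,.0205,.0215):
    q,o=held(im,s,t,.074); print(t,np.round(q,1),o.round(4))
E
```

```text
[0.6562 0.122  0.015 ]
[0.6592 0.0394 0.015 ]
[ 0.6621 -0.0426  0.015 ]
[ 0.6652 -0.1269  0.015 ]
row slope [-0.03581785  0.66060067] -2.051334794962498
0.0195 [288.  440.5] [-0.0076 -0.01   -0.0545]
0.0205 [288.  440.5] [-0.0086 -0.0101 -0.0535]
0.0215 [288.  440.5] [-0.0096 -0.0102 -0.0525]
```

```bash
python3 - <<'E'
from h import *
s=ctrl.observe(); im=cv2.imread("pics/w3.png")[:,:,::-1].copy()
g=cv2.cvtColor(im,cv2.COLOR_RGB2GRAY); w=g[372:434,285:365]<75
n,l,st,c=cv2.connectedComponentsWithStats(w.astype(np.uint8)); k=l[31,37]; print(st[k],c[k]+[285,372])
q=st[k][:2]+st[k][2:4]/2-.5+[285,372]; print(q)
for t in (.0195,.0205,.0215):
    p=onz("wrist",q,s['position'][2]-t+.074,s); print(t,(s['ee_rot'].T@(p-s['position'])).round(4))
print("move to s1:",tomove(s,[.6562,.1220,.0355]))
E
```

```text
[   9    9   56   46 2007] [320.99701046 403.08669656]
[321.5 403.5]
0.0195 [ 0.0051 -0.0008 -0.0545]
0.0205 [ 0.0042 -0.0008 -0.0535]
0.0215 [ 0.0034 -0.0008 -0.0525]
move to s1: [-0.71  9.21 13.46]
```

Call:
servo_tool([
  [0,0,0,-0.34,3.1,0,0.5],
  [0,0,0,-0.35,3.1,0,0.5],
  [0,0,0,-0.35,3.09,0,0.5],
  [0,0,0,0,0,3,0.5],
  [0,0,0,0,0,3.5,0.5],
  [0,0,0,0,0,3,0.5],
  [0,0,0,0,0,2.2,0.5],
  [0,0,0,0,0,1,0.5],
  [0,0,0,0,0,0,0.5],
  [0,0,0,0,0,0,0.5],
])

```text
clock: 6.68
position: [0.662, 0.1235, 0.0447]
ee_rot: [[-0.999, -0.036, 0.002], [-0.036, 0.999, 0.0], [-0.002, 0.0, -1.0]]
contact_force: [-0.1, 0.6, -3.7]
gripper_width: 0.0527
finger_force: 64.2
```

Call:
servo_tool([
  [0,0,0,0,0,0.2,0.5],
  [0,0,0,0,0,0.2,0.5],
  [0,0,0,0,0,0,0.5],
])

```text
clock: 7.05
position: [0.661, 0.1236, 0.0392]
ee_rot: [[-0.999, -0.036, -0.0], [-0.036, 0.999, -0.0], [0.0, -0.0, -1.0]]
contact_force: [-0.2, -0.5, -3.5]
gripper_width: 0.0526
finger_force: 64.2
```

Call:
servo_tool([
  [0,0,0,0.13,-0.07,0.1,0.5],
  [0,0,0,0,0,0.15,0.5],
  [0,0,0,0,0,0.1,0.5],
  [0,0,0,0,0,0,0.5],
])

```text
clock: 7.55
position: [0.6597, 0.1227, 0.0369]
ee_rot: [[-0.999, -0.036, 0.0], [-0.036, 0.999, -0.0], [-0.0, -0.0, -1.0]]
contact_force: [-3.5, -0.8, 5.8]
gripper_width: 0.0526
finger_force: 65.0
```

Call:
servo_tool([
  [0,0,0,0,0,0,0.7],
  [0,0,0,0,0,0,0.8],
  [0,0,0,0,0,0,0.8],
  [0,0,0,0,0,-3,0.8],
  [0,0,0,0,0,-5,0.8],
  [0,0,0,0,0,-5,0.8],
  [0,0,0,0,0,-5,0.8],
  [0,0,0,2,0,-4,0.8],
  [0,0,0,0,0,0,0.8],
  [0,0,0,0,0,0,0.8],
])

```text
clock: 8.8
position: [0.6399, 0.1221, 0.2554]
ee_rot: [[-0.999, -0.036, -0.0], [-0.036, 0.999, -0.0], [0.0, -0.0, -1.0]]
contact_force: [-0.1, 0.1, -1.1]
gripper_width: 0.0683
finger_force: 0.0
```

```bash
python3 - <<'E'
from h import *
s=ctrl.observe(); im=ctrl.snapshot("wrist"); t=ctrl.snapshot("top")
cv2.imwrite("pics/w4.png",np.hstack([im,cv2.resize(t[170:330,280:480],(600,480),interpolation=cv2.INTER_CUBIC)])[:,:,::-1][:, :, :])
cv2.imwrite("pics/w4w.png",im[:,:,::-1]);cv2.imwrite("pics/w4v.png",cv2.resize(cv2.imread("pics/w4.png"),(800,310)))
print(s['clock'],s['position'],s['ee_rot'].round(4),s['gripper_width'],s['contact_force'])
E
```

```text
8.8 [0.63990058 0.12205821 0.25535532] [[-9.993e-01 -3.620e-02 -0.000e+00]
 [-3.620e-02  9.993e-01 -1.000e-04]
 [ 0.000e+00 -1.000e-04 -1.000e+00]] 0.06830959768814021 [-0.06113871  0.09215743 -1.0918065 ]
```

View pics/w4v.png

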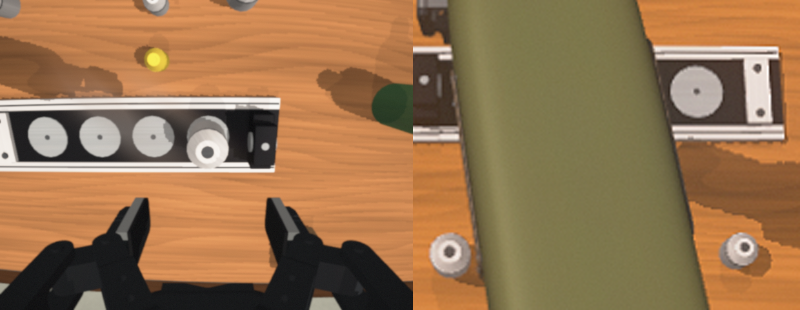

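Plug c stands on the seat beside the tailstock, with its hole at about (321,236) in the wrist view. The seat dots are at about (74,212), (155,212) and (237,212). Next I'll check the centring numerically.

```bash
python3 - <<'E'
from h import *
s=ctrl.observe(); im=cv2.imread("pics/w4w.png")[:,:,::-1].copy()
P=np.array([onz("wrist",dark(im,u,212,6),.015,s) for u in (237,155,74)]); print(P.round(4))
f=[np.polyfit([2,3,4],P[:,i],1) for i in (0,1)]; print("s1 extrap",[np.polyval(a,1).round(4) for a in f], "c vs prior: s1=s2+(-.003,.0826):",(P[0]+[-.003,.0826,0]).round(4))
q=dark(im,321,236,12); print(q,"plug",onz("wrist",q,.089,s).round(4))
# to hover near a
print(tomove(s,[.456,.162,.2]))
E
```

```text
[[ 0.6577  0.0399  0.015 ]
 [ 0.6607 -0.0419  0.015 ]
 [ 0.6638 -0.126   0.015 ]]
s1 extrap [np.float64(0.6546), np.float64(0.1232)] c vs prior: s1=s2+(-.003,.0826): [0.6547 0.1225 0.015 ]
(np.float64(321.29817067041915), np.float64(235.59066237812846)) plug [0.6561 0.1215 0.089 ]
[18.16  4.67  5.45]
```

Plug c is centred to about 1.7 mm. Next is plug a.

Call:
servo_tool([
  [0,0,0,4.54,1.17,0,0.9],
  [0,0,0,4.54,1.17,0,0.9],
  [0,0,0,4.54,1.17,0,0.9],
  [0,0,0,4.54,1.16,0,0.9],
  [0,0,0,0,0,2,0.9],
  [0,0,0,0,0,4.5,0.9],
  [0,0,0,0,0,4.5,0.9],
  [0,0,0,0,0,4.0,0.9],
  [0,0,0,0,0,0,0.9],
  [0,0,0,0,0,0,0.9],
])

```text
clock: 10.15
position: [0.4572, 0.1623, 0.1063]
ee_rot: [[-0.999, -0.036, 0.0], [-0.036, 0.999, 0.0], [-0.0, 0.0, -1.0]]
contact_force: [-0.9, -0.6, 0.4]
gripper_width: 0.0766
finger_force: 0.0
```

```bash
python3 - <<'E'
from h import *
s=ctrl.observe(); im=ctrl.snapshot("wrist"); cv2.imwrite("pics/w5.png",im[:,:,::-1])
g=cv2.cvtColor(im,cv2.COLOR_RGB2GRAY)
c=ctrl.camera_info("wrist"); M=c['mount']; R=s['ee_rot']@M[:3,:3]; o=s['ee_rot']@M[:3,3]+s['position']
x=R.T@(np.array([.456,.162,.064])-o); x=x/x[2]; k=1+c['k1']*(x[:2]@x[:2]); uv=(c['K']@[x[0]*k,x[1]*k,1])[:2]; print("pred",uv)
u,v=uv.astype(int); q=dark(im,u,v,22); p=onz("wrist",q,.064,s); print(s['position'],q,p.round(4),tomove(s,[p[0],p[1],.014]))
E
```

```text
pred [322.54227059 274.39078048]
[0.45716542 0.16230563 0.10630528] (np.float64(322.378371468746), np.float64(271.33312028633515)) [0.4544 0.1619 0.064 ] [ 0.28 -0.03  9.23]
```

View pics/w5.png

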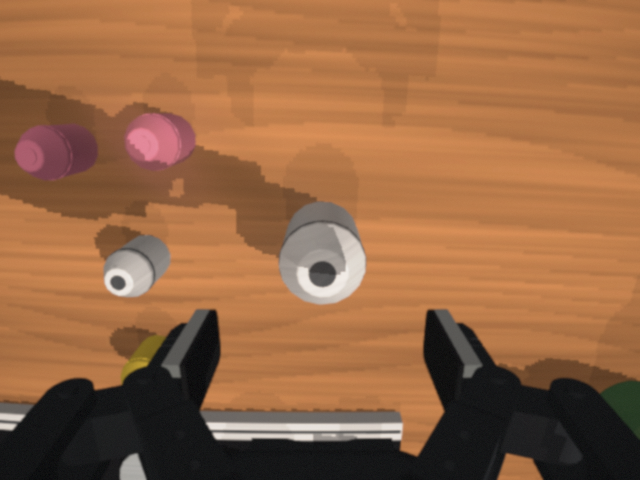

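Plug a is centred between the open fingers, with its hole at (322,272); its neighbours are clear.

Call:
servo_tool([
  [0,0,0,0.2,0,3,0.9],
  [0,0,0,0,0,4,0.9],
  [0,0,0,0,0,2.2,0.9],
  [0,0,0,0,0,0,0.7],
  [0,0,0,0,0,0,0.42],
  [0,0,0,0,0,0,0.42],
  [0,0,0,0,0,0,0.42],
  [0,0,0,0,0,0,0.42],
  [0,0,0,0,0,0,0.42],
  [0,0,0,0,0,0,0.42],
])

```text
clock: 11.45
position: [0.4566, 0.1627, 0.0157]
ee_rot: [[-0.999, -0.036, 0.004], [-0.036, 0.999, 0.001], [-0.004, 0.001, -1.0]]
contact_force: [-0.1, -0.5, 7.6]
gripper_width: 0.0446
finger_force: 62.0
```

Call:
servo_tool([
  [0,0,0,0,0,-2,0.42],
  [0,0,0,0,0,-4.5,0.42],
  [0,0,0,0,0,-4.5,0.42],
  [0,0,0,0,0,-4.5,0.42],
  [0,0,0,-3.87,-3.8,0,0.42],
  [0,0,0,-3.87,-3.8,0,0.42],
  [0,0,0,-3.87,-3.8,0,0.42],
  [0,0,0,-3.87,-3.8,0,0.42],
  [0,0,0,-3.87,-3.8,0,0.42],
  [0,0,0,0,0,0,0.42],
  [0,0,0,0,0,0,0.42],
])

```text
clock: 12.82
position: [0.6542, -0.0207, 0.1685]
ee_rot: [[-0.999, -0.036, -0.002], [-0.036, 0.999, 0.001], [0.002, 0.001, -1.0]]
contact_force: [-0.6, 0.4, -2.4]
gripper_width: 0.0445
finger_force: 61.9
```

```bash
cat >> h.py <<'E'
def proj(s,X):
    c=ctrl.camera_info("wrist"); M=c['mount']; R=s['ee_rot']@M[:3,:3]; o=s['ee_rot']@M[:3,3]+s['position']
    x=R.T@(np.array(X)-o); x=x/x[2]; k=1+c['k1']*(x[:2]@x[:2]); return (c['K']@[x[0]*k,x[1]*k,1])[:2]
SEAT=[(.6555,.1225),(.6585,.0396),(.6615,-.0424),(.6645,-.1265)]
def place(i,h,tcp0,fn,tall=62):
    s=ctrl.observe(); im=ctrl.snapshot("wrist"); cv2.imwrite(fn,im[:,:,::-1])
    print(s['clock'],s['position'],s['gripper_width'],s['finger_force'])
    u,v=proj(s,[*SEAT[i],.015]).round().astype(int); d=dark(im,u,v,9); S=onz("wrist",d,.015,s); print("seat",np.round(d,1),S.round(4))
    e=s['position']+s['ee_rot']@[.003,-.0008,-(h-tcp0)]; u,v=proj(s,e).round().astype(int); print("nose pred",u,v)
    g=cv2.cvtColor(im,cv2.COLOR_RGB2GRAY); r=30; b=min(v+r,436)
    n,l,st,c=cv2.connectedComponentsWithStats((g[v-r:b,u-r:u+r]<75).astype(np.uint8)); k=l[r,r]; print(st[k])
    q=st[k][:2]+st[k][2:4]/2-.5+[u-r,v-r]
    p=onz("wrist",q,e[2],s); o=s['ee_rot'].T@(p-s['position']); print("hole",q,"offset",o.round(4))
    o[2]=0; T=S-s['ee_rot']@o; T[2]=.015+tcp0; print("TCP target",T.round(4),"move",tomove(s,T))
E
python3 -c "
from h import *
place(1,.064,.0157,'pics/w6.png')"
```

```text
12.825 [ 0.65417919 -0.02070384  0.16846033] 0.04451608087186635 61.88428751192987
seat [401.1 227.8] [0.6591 0.0394 0.015 ]
nose pred 321 394
[   8   17   46   38 1364]
hole [321.5 399.5] offset [ 0.0013 -0.0008 -0.0483]
TCP target [0.6603 0.0402 0.0307] move [-0.86  6.05 13.78]
```

View pics/w6.png

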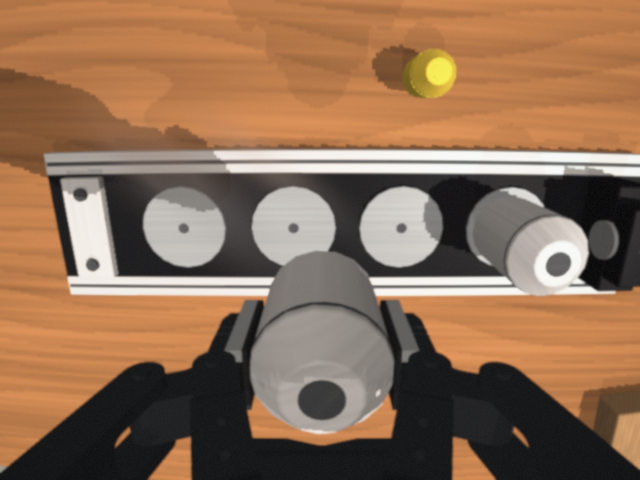

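Plug a is held (hole (321,399)). Seat 2's dot is at (401,228), and plug c is seated by the tailstock (nose (559,264)). I'll move over seat 2 and lower.

Call:
servo_tool([
  [0,0,0,-0.43,3.02,0,0.42],
  [0,0,0,-0.43,3.03,0,0.42],
  [0,0,0,0,0,0,0.42],
  [0,0,0,0,0,3,0.42],
  [0,0,0,0,0,3.5,0.42],
  [0,0,0,0,0,3,0.42],
  [0,0,0,0,0,2.4,0.42],
  [0,0,0,0,0,1,0.42],
  [0,0,0,0,0,0,0.42],
  [0,0,0,0,0,0,0.42],
])

```text
clock: 14.12
position: [0.6623, 0.04, 0.0412]
ee_rot: [[-0.999, -0.036, 0.002], [-0.036, 0.999, 0.0], [-0.002, -0.0, -1.0]]
contact_force: [0.0, 0.2, -2.5]
gripper_width: 0.0447
finger_force: 62.0
```

Call:
servo_tool([
  [0,0,0,0.1,0,0.4,0.42],
  [0,0,0,0,0,0.2,0.42],
  [0,0,0,0,0,0.1,0.42],
  [0,0,0,0,0,0,0.42],
])

```text
clock: 14.62
position: [0.6603, 0.04, 0.0327]
ee_rot: [[-0.999, -0.036, -0.0], [-0.036, 0.999, -0.0], [0.0, -0.0, -1.0]]
contact_force: [-0.4, 0.3, -2.2]
gripper_width: 0.0443
finger_force: 62.0
```

Call:
servo_tool([
  [0,0,0,0,0,0.1,0.42],
  [0,0,0,0,0,0.1,0.42],
  [0,0,0,0,0,0,0.42],
])

```text
clock: 15.0
position: [0.6604, 0.04, 0.0308]
ee_rot: [[-0.999, -0.036, 0.0], [-0.036, 0.999, 0.0], [-0.0, 0.0, -1.0]]
contact_force: [-0.2, -0.1, -1.3]
gripper_width: 0.0444
finger_force: 62.2
```

Call:
servo_tool([
  [0,0,0,0,0,0.07,0.42],
  [0,0,0,0,0,0,0.42],
  [0,0,0,0,0,0,0.6],
  [0,0,0,0,0,0,0.67],
  [0,0,0,0,0,0,0.67],
  [0,0,0,0,0,-3,0.67],
  [0,0,0,0,0,-5,0.67],
  [0,0,0,0,0,-5,0.67],
  [0,0,0,0,0,-5,0.67],
  [0,0,0,2,0,-4,0.67],
  [0,0,0,0,0,0,0.67],
  [0,0,0,0,0,0,0.67],
])

```text
clock: 16.5
position: [0.6403, 0.0392, 0.2497]
ee_rot: [[-0.999, -0.036, -0.0], [-0.036, 0.999, -0.0], [0.0, -0.0, -1.0]]
contact_force: [0.1, -0.2, -0.9]
gripper_width: 0.0573
finger_force: 0.0
```

```bash
cat >> h.py <<'E'
def check(i,h,fn):
    s=ctrl.observe(); im=ctrl.snapshot("wrist"); cv2.imwrite(fn,im[:,:,::-1]); print(s['clock'],s['position'])
    for k in range(i+1,4):
        u,v=proj(s,[*SEAT[k],.015]).round().astype(int)
        if 10<u<630: print("seat",k+1,(onz("wrist",dark(im,u,v,6),.015,s)[:2]-SEAT[k]).round(4))
    for k,hh in zip(range(i+1),h):
        u,v=proj(s,[*SEAT[k],.015+hh]).round().astype(int)
        if 15<u<625: print("plug on",k+1,(onz("wrist",dark(im,u,v,11),.015+hh,s)[:2]-SEAT[k]).round(4))
    return s
E
python3 -c "
from h import *
s=check(1,[.074,.064],'pics/w7.png'); print(tomove(s,[.472,-.1718,.1]))"
```

```text
16.5 [0.64033363 0.03922782 0.24965474]
seat 3 [ 0.0007 -0.0001]
seat 4 [ 0.0008 -0.0003]
plug on 1 [ 0.0019 -0.0011]
plug on 2 [ 0.0015 -0.0006]
[ 17.58 -20.48  14.97]
```

Call:
servo_tool([
  [0,0,0,3.52,-4.1,0,0.8],
  [0,0,0,3.52,-4.1,0,0.8],
  [0,0,0,3.52,-4.1,0,0.8],
  [0,0,0,3.52,-4.1,0,0.8],
  [0,0,0,3.5,-4.08,1,0.8],
  [0,0,0,0,0,5,0.8],
  [0,0,0,0,0,5,0.8],
  [0,0,0,0,0,4,0.8],
  [0,0,0,0,0,0,0.8],
  [0,0,0,0,0,0,0.8],
])

```text
clock: 17.8
position: [0.4725, -0.1719, 0.1005]
ee_rot: [[-0.999, -0.036, -0.0], [-0.036, 0.999, 0.0], [0.0, 0.0, -1.0]]
contact_force: [-0.2, 0.4, 0.0]
gripper_width: 0.0684
finger_force: 0.0
```

```bash
cat >> h.py <<'E'
def above(P,h,tz,fn):
    s=ctrl.observe(); im=ctrl.snapshot("wrist"); cv2.imwrite(fn,im[:,:,::-1]); u,v=proj(s,[*P,h]).round().astype(int)
    q=dark(im,u,v,20); p=onz("wrist",q,h,s); print(s['position'],u,v,np.round(q,1),p.round(4),tomove(s,[p[0],p[1],tz]))
E
python3 -c "
from h import *
above((.472,-.1718),.054,.008,'pics/w8.png')"
```

```text
[ 0.47253097 -0.17188323  0.10050766] 323 272 [321.2 269.5] [ 0.4705 -0.1729  0.054 ] [ 0.2  -0.09  9.25]
```

View pics/w8.png

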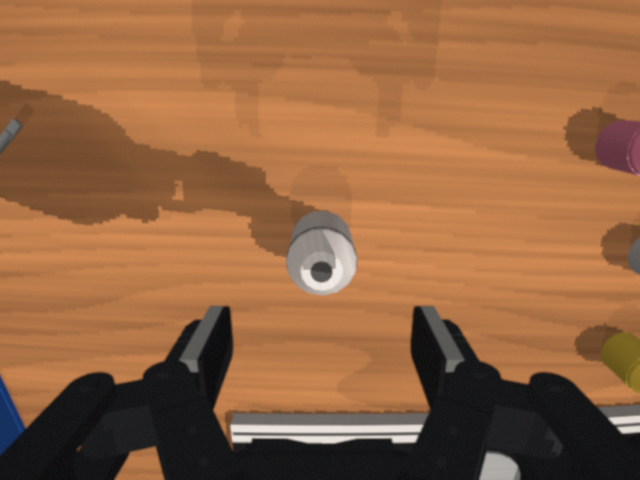

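Plug d is centred between the fingers (hole (321,270)).

Call:
servo_tool([
  [0,0,0,0.15,-0.07,3,0.8],
  [0,0,0,0,0,4,0.8],
  [0,0,0,0,0,2.2,0.8],
  [0,0,0,0,0,0,0.55],
  [0,0,0,0,0,0,0.32],
  [0,0,0,0,0,0,0.32],
  [0,0,0,0,0,0,0.32],
  [0,0,0,0,0,0,0.32],
  [0,0,0,0,0,0,0.32],
  [0,0,0,0,0,0,0.32],
])

```text
clock: 19.1
position: [0.4725, -0.1732, 0.0099]
ee_rot: [[-0.999, -0.036, 0.004], [-0.036, 0.999, -0.001], [-0.004, -0.001, -1.0]]
contact_force: [-0.7, 0.1, 6.4]
gripper_width: 0.0361
finger_force: 60.6
```

Call:
servo_tool([
  [0,0,0,0,0,-2,0.32],
  [0,0,0,0,0,-4.7,0.32],
  [0,0,0,0,0,-4.7,0.32],
  [0,0,0,0,0,-4.7,0.32],
  [0,0,0,-4.66,1.53,0,0.32],
  [0,0,0,-4.66,1.53,0,0.32],
  [0,0,0,-4.66,1.53,0,0.32],
  [0,0,0,-4.66,1.53,0,0.32],
  [0,0,0,0,0,0,0.32],
  [0,0,0,0,0,0,0.32],
])

```text
clock: 20.35
position: [0.6538, -0.1046, 0.1688]
ee_rot: [[-0.999, -0.036, -0.002], [-0.036, 0.999, -0.0], [0.002, 0.0, -1.0]]
contact_force: [-0.4, -0.1, -1.5]
gripper_width: 0.0366
finger_force: 60.3
```

```bash
python3 -c "
from h import *
place(2,.054,.0097,'pics/w9.png')"
```

```text
20.35 [ 0.65377425 -0.10455406  0.16876751] 0.03656630249074778 60.29217065311968
seat [402.6 232. ] [ 0.662 -0.043  0.015]
nose pred 321 385
[ 13  21  36  30 861]
hole [321.5 390.5] offset [ 0.0012 -0.0008 -0.0443]
TCP target [ 0.6632 -0.0422  0.0247] move [-1.19  6.19 14.4 ]
```

View pics/w9.png

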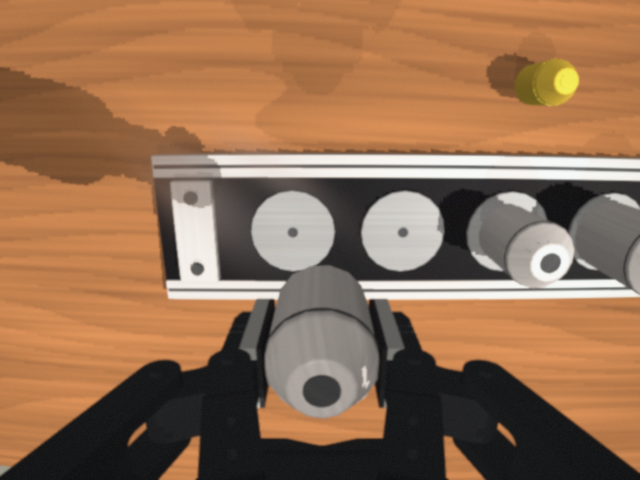

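Plug d is held (hole (321,390)), with seat 3's dot at (403,232) and plugs a and c seated to its right.

Call:
servo_tool([
  [0,0,0,-0.55,3.1,0,0.32],
  [0,0,0,-0.56,3.09,0,0.32],
  [0,0,0,0,0,0,0.32],
  [0,0,0,0,0,3,0.32],
  [0,0,0,0,0,4,0.32],
  [0,0,0,0,0,3.6,0.32],
  [0,0,0,0,0,2.4,0.32],
  [0,0,0,0,0,0.8,0.32],
  [0,0,0,0,0,0,0.32],
  [0,0,0,0,0,0,0.32],
  [0,0,0,0,0,0,0.32],
])

```text
clock: 21.78
position: [0.6645, -0.0425, 0.0325]
ee_rot: [[-0.999, -0.036, 0.002], [-0.036, 0.999, -0.0], [-0.002, -0.0, -1.0]]
contact_force: [-1.0, 0.4, -1.9]
gripper_width: 0.0361
finger_force: 60.4
```

Call:
servo_tool([
  [0,0,0,0,0,0.35,0.32],
  [0,0,0,0,0,0.2,0.32],
  [0,0,0,0,0,0.05,0.32],
  [0,0,0,0,0,0,0.32],
])

```text
clock: 22.28
position: [0.6635, -0.0423, 0.025]
ee_rot: [[-0.999, -0.036, -0.0], [-0.036, 0.999, -0.0], [0.0, -0.0, -1.0]]
contact_force: [0.1, 0.6, -0.6]
gripper_width: 0.0358
finger_force: 60.6
```

Call:
servo_tool([
  [0,0,0,0,0,0.07,0.32],
  [0,0,0,0,0,0,0.32],
  [0,0,0,0,0,0,0.48],
  [0,0,0,0,0,0,0.57],
  [0,0,0,0,0,0,0.57],
  [0,0,0,0,0,-3,0.57],
  [0,0,0,0,0,-5,0.57],
  [0,0,0,0,0,-5,0.57],
  [0,0,0,0,0,-5,0.57],
  [0,0,0,2,0,-4,0.57],
  [0,0,0,0,0,0,0.57],
  [0,0,0,0,0,0,0.57],
])

```text
clock: 23.78
position: [0.6435, -0.0431, 0.244]
ee_rot: [[-0.999, -0.036, -0.0], [-0.036, 0.999, -0.0], [0.0, 0.0, -1.0]]
contact_force: [0.4, 0.4, -0.6]
gripper_width: 0.0486
finger_force: 0.0
```

```bash
python3 -c "
from h import *
s=check(2,[.074,.064,.054],'pics/w10.png'); print(tomove(s,[.474,.048,.12]))"
```

```text
23.775 [ 0.64349512 -0.04311064  0.24395097]
seat 4 [ 0.0007 -0.0005]
plug on 1 [ 0.0018 -0.0015]
plug on 2 [ 0.0015 -0.0009]
plug on 3 [ 0.0018 -0.0008]
[16.61  9.72 12.4 ]
```

Call:
servo_tool([
  [0,0,0,4.15,2.43,0,0.57],
  [0,0,0,4.15,2.43,0,0.57],
  [0,0,0,4.15,2.43,0,0.57],
  [0,0,0,4.16,2.43,0,0.57],
  [0,0,0,0,0,3.4,0.57],
  [0,0,0,0,0,5,0.57],
  [0,0,0,0,0,5,0.57],
  [0,0,0,0,0,1,0.57],
  [0,0,0,0,0,0,0.57],
  [0,0,0,0,0,0,0.57],
])

```text
clock: 25.08
position: [0.4758, 0.0482, 0.1019]
ee_rot: [[-0.999, -0.036, 0.003], [-0.036, 0.999, 0.0], [-0.003, 0.0, -1.0]]
contact_force: [-0.6, -0.0, -0.1]
gripper_width: 0.0487
finger_force: 0.0
```

```bash
python3 -c "
from h import *
above((.474,.048),.044,.004,'pics/w11.png')"
```

```text
[0.47575156 0.04818598 0.10194624] 323 262 [321.5 261.2] [0.4738 0.0474 0.044 ] [ 0.23 -0.08  9.79]
```

View pics/w11.png

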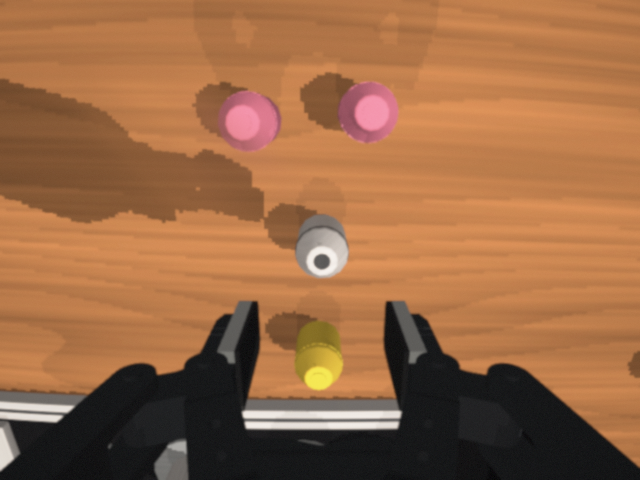

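Plug b (bare aluminium, hole (322,261)) is between the fingers. The pinks at (249,121) and (369,112) and the yellow at (319,360) are clear of both fingers.

Call:
servo_tool([
  [0,0,0,0.12,-0.07,3,0.57],
  [0,0,0,0,0,4,0.57],
  [0,0,0,0,0,2.2,0.57],
  [0,0,0,0,0,0.5,0.57],
  [0,0,0,0,0,0,0.4],
  [0,0,0,0,0,0,0.23],
  [0,0,0,0,0,0,0.23],
  [0,0,0,0,0,0,0.23],
  [0,0,0,0,0,0,0.23],
  [0,0,0,0,0,0,0.23],
  [0,0,0,0,0,0,0.23],
])

```text
clock: 26.5
position: [0.4744, 0.0474, 0.0049]
ee_rot: [[-0.999, -0.036, 0.003], [-0.036, 0.999, 0.0], [-0.003, 0.0, -1.0]]
contact_force: [-0.2, -0.0, 6.9]
gripper_width: 0.0282
finger_force: 59.6
```

Call:
servo_tool([
  [0,0,0,0,0,-2,0.23],
  [0,0,0,0,0,-4.8,0.23],
  [0,0,0,0,0,-4.8,0.23],
  [0,0,0,0,0,-4.9,0.23],
  [0,0,0,-4.4,-2.89,0,0.23],
  [0,0,0,-4.4,-2.89,0,0.23],
  [0,0,0,-4.4,-2.88,0,0.23],
  [0,0,0,-4.4,-2.88,0,0.23],
  [0,0,0,0,0,0,0.23],
  [0,0,0,0,0,0,0.23],
])

```text
clock: 27.75
position: [0.652, -0.0615, 0.168]
ee_rot: [[-0.999, -0.036, -0.002], [-0.036, 0.999, 0.0], [0.002, 0.0, -1.0]]
contact_force: [0.3, -0.4, -0.3]
gripper_width: 0.0286
finger_force: 59.3
```

```bash
python3 -c "
from h import *
place(3,.044,.0049,'pics/w12.png')"
```

```text
27.75 [ 0.65204887 -0.06152291  0.16804267] 0.028606126274391686 59.30408547632396
seat [236.  232.6] [ 0.6652 -0.127   0.015 ]
nose pred 321 374
[ 17  25  27  23 485]
hole [321. 380.] offset [ 0.0009 -0.0009 -0.0391]
TCP target [ 0.666  -0.126   0.0199] move [-1.19 -6.5  14.81]
```

View pics/w12.png

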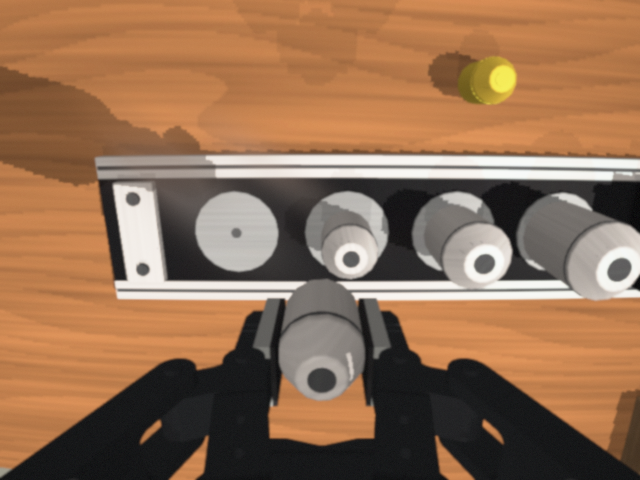

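Plug b is held (hole (321,380)). Seat 4 is empty with its dot at (236,233), and d, a and c stand on seats 3, 2 and 1.

Call:
servo_tool([
  [0,0,0,-0.57,-3.25,0,0.23],
  [0,0,0,-0.57,-3.25,0,0.23],
  [0,0,0,0,0,0,0.23],
  [0,0,0,0,0,3,0.23],
  [0,0,0,0,0,4,0.23],
  [0,0,0,0,0,4,0.23],
  [0,0,0,0,0,2.4,0.23],
  [0,0,0,0,0,0.8,0.23],
  [0,0,0,0,0,0,0.23],
  [0,0,0,0,0,0,0.23],
  [0,0,0,0,0,0,0.23],
])

```text
clock: 29.18
position: [0.6677, -0.1263, 0.0279]
ee_rot: [[-0.999, -0.036, 0.002], [-0.036, 0.999, -0.0], [-0.002, -0.001, -1.0]]
contact_force: [0.7, -0.4, -0.8]
gripper_width: 0.0279
finger_force: 59.4
```

Call:
servo_tool([
  [0,0,0,0,0,0.3,0.23],
  [0,0,0,0,0,0.1,0.23],
  [0,0,0,0,0,0,0.23],
  [0,0,0,0,0,0,0.23],
])

```text
clock: 29.68
position: [0.6667, -0.1262, 0.0223]
ee_rot: [[-0.999, -0.036, -0.0], [-0.036, 0.999, 0.0], [0.0, 0.0, -1.0]]
contact_force: [-1.2, -0.6, -0.3]
gripper_width: 0.0283
finger_force: 59.4
```

Call:
servo_tool([
  [0,0,0,0.05,0,0.1,0.23],
  [0,0,0,0,0,0.1,0.23],
  [0,0,0,0,0,0.08,0.23],
  [0,0,0,0,0,0,0.23],
  [0,0,0,0,0,0,0.23],
])

```text
clock: 30.3
position: [0.6661, -0.1262, 0.0199]
ee_rot: [[-0.999, -0.036, 0.0], [-0.036, 0.999, -0.0], [-0.0, -0.0, -1.0]]
contact_force: [-2.1, 0.3, 3.5]
gripper_width: 0.0283
finger_force: 59.8
```

Plug b has touched down (+4 N). I'll release it, rise and pull back so the top camera can see the row.

Call:
servo_tool([
  [0,0,0,0,0,0,0.4],
  [0,0,0,0,0,0,0.5],
  [0,0,0,0,0,0,0.5],
  [0,0,0,0,0,-3,0.5],
  [0,0,0,0,0,-5,0.5],
  [0,0,0,0,0,-5,0.5],
  [0,0,0,0,0,-5,0.5],
  [0,0,0,2,5,-4,0.5],
  [0,0,0,0,4,0,0.5],
  [0,0,0,0,0,0,0.5],
  [0,0,0,0,0,0,0.5],
])

```text
clock: 31.68
position: [0.6443, -0.0406, 0.2365]
ee_rot: [[-0.999, -0.036, -0.001], [-0.036, 0.999, -0.001], [0.001, -0.001, -1.0]]
contact_force: [0.5, 0.4, -0.3]
gripper_width: 0.0427
finger_force: 0.0
```

```bash
python3 -c "
from h import *
s=check(3,[.074,.064,.054,.044],'pics/w13.png')"
```

```text
31.675 [ 0.64432446 -0.04060689  0.23650607]
plug on 1 [ 0.0018 -0.0015]
plug on 2 [ 0.0015 -0.0009]
plug on 3 [ 0.0019 -0.0008]
plug on 4 [ 0.0097 -0.0093]
```

View pics/w13.png

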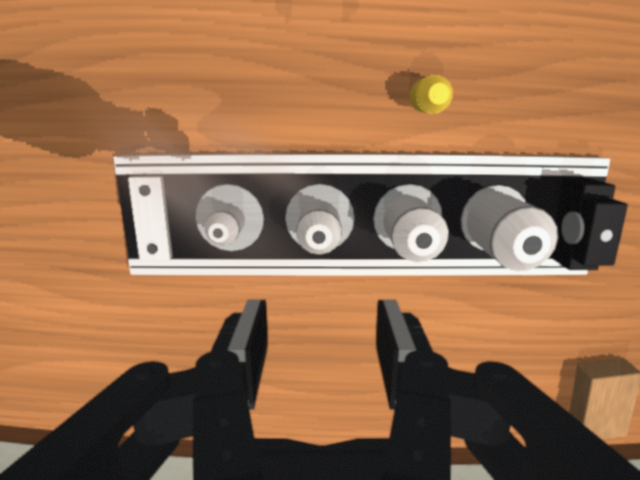

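All four stand in size order from the tailstock (right) to the far end, and b's hole is at (217,233). The automatic check for b caught the dark bed, so I'll redo it with a small window.

```bash
python3 -c "
from h import *
s=ctrl.observe(); im=cv2.imread('pics/w13.png')[:,:,::-1].copy(); q=dark(im,217,233,5); print(q,(onz('wrist',q,.059,s)[:2]-SEAT[3]).round(4))
"
```

```text
(np.float64(217.54744027303755), np.float64(232.8409556313993)) [ 0.0014 -0.0006]
```

```bash
python3 -c "
from cell import ctrl
print(ctrl.finish_job())"
```

```text
the job is handed in; nothing more can be done
None
```

The four plugs stand upright on the seats in size order (c, a, d, b from the tailstock), each within about 2 mm of centre by the wrist camera; the bottle and look-alikes were left alone, and I handed the job in at about 32 s.

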